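# Load a test cassette into a reader with a push-latch cover, by touch alone

## Task

Load the test reader by pressing and pushing only, never lifting the cassette: press down on the front of its flat latched cover and let go so that the cover pops up open, then with a fingertip push the test cassette lying on the reader's front ledge back into the bed until it sits square against the stop at the rear. Then swing the cover down over the cassette and press it past its catch so that it stays latched shut when you let go. Leave the cup, bottle and small box near it where they are.

Things in the scene. Friction and masses are not known exactly. Their poses are not given: they have to be found in the camera images.
- reader: White table-top cassette reader, 142 mm deep (x) by 140 wide (y), fixed. Origin on the worktop under its middle; x from its front to its rear, y to its left, z up (mm below are in this frame). Flat ledge and bed at z = 16 from the front edge x = -84 to the stop; side guides, top z = 21, 99 apart in front, 95 in the bed. Behind the cover a housing with a dark screen, x = 11 to 58, top z = 42.
- cover (a joint): Hinge angle (rad) of the grey cover: 0 latched shut, 1.5 open, almost upright, -0.12 pressed to its stop. Plate 3 mm thick, 132 wide, reaching 43 mm forward of the hinge; shut, its level top is at z = 33 and its front wall, hanging 14 mm below the top, bars the bed at x = -37 to -34 (if the cassette is well short of home it lands on it and cannot latch). A light spring opens it: 0.5 N at the front edge.
- cover_press (a point): Place to press: top of the cover, mid-width, 33 mm from the hinge (10 behind the front edge), by three ribs; moves with the cover, x = -27, y = 0, z = 33 when shut. Push-push latch: pressed to its stop (front edge sinks 5 mm; 3 to 8 N) and let go, the latched cover springs fully open in about 1.5 s; an open one, swung down, pressed to the stop and let go, stays latched. Press all the way each time.
- cover_hinge (a point): Middle of the cover's hinge axis, at the cover's rear edge, fixed on the reader at x = 6, y = 0, z = 30 mm of its frame; y is the axis.
- bed_stop (a point): Foot of the upright stop at the rear of the bed, mid-width, fixed on the reader at x = -8, y = 0, z = 16 mm of its frame. The stop is 124 mm wide, its top at z = 23, its face square to the reader's x.
- cassette: White flat test cassette, 21 mm (x) by 86 (y) by 5, 12 g, lying loose on the ledge in front of the shut cover, long side about along the reader's y, nearer the robot than the cover. Origin in the middle of its underside. Home: its rear long side touches the stop, so that its origin is 10.5 mm in front of the stop face (x = -18.5 mm in the reader's frame).
- specimen_cup: Specimen cup with screw cap, 62 mm across, 64 mm high, standing loose left of the reader; origin in the middle of its underside. To be left alone.
- dropper: Dropper bottle, 30 mm across, 94 mm high, standing loose left of the reader; origin in the middle of its underside. To be left alone.
- coverslips: Small flat coverslip box, 48 x 64 x 20 mm, lying loose right and in front of the reader; origin in the middle of its underside. To be left alone.

How it is judged (in metres and radians):
On the way, in this order (a step that is already met when the one before it is completed fails the run):
1. the cover has popped open while the cassette still lies on the ledge (value of joint cover above 1.35 rad and x of cassette in the frame of reader below -0.045 m), for 0.2 s.
2. the cassette is home, square against the rear stop, with the cover still open (x of cassette in the frame of reader above -0.0215 m and angle between the x axis of cassette and the x axis of reader, either way round below 0.05 rad and value of joint cover above 1 rad), for 0.2 s.
At the end, for the whole second after the job is handed in: the cover is latched shut and at rest (joint within 0.03 rad of 0) with nothing holding it, and the cassette lies flat and at rest in the bed, within 3 mm of the rear stop and square to it within 0.05 rad (value of joint cover between -0.03 and 0.03 rad and velocity of joint cover between -0.05 and 0.05 rad/s and x of cassette in the frame of reader above -0.0215 m and angle between the x axis of cassette and the x axis of reader, either way round below 0.05 rad and z of cassette in the frame of reader below 0.019 m and linear speed of cassette below 0.01 m/s); the robot touches nothing.
It fails at once if the cassette is lifted: its middle rises more than 8 mm off the ledge or bed (height (world z) of cassette above 0.024 m).
It fails at once if the cassette is tipped up by more than 0.4 rad (angle between cassette's own z axis and vertical above 0.4 rad).
It fails at once if the specimen cup is shifted by more than 15 mm or tipped over (distance of specimen_cup from where it was at the start of the episode above 0.015 m or angle between specimen_cup's own z axis and vertical above 0.4 rad).
It fails at once if the dropper bottle is shifted by more than 15 mm or tipped over (distance of dropper from where it was at the start of the episode above 0.015 m or angle between dropper's own z axis and vertical above 0.4 rad).
It fails at once if the coverslip box is shifted by more than 15 mm or tipped over (distance of coverslips from where it was at the start of the episode above 0.015 m or angle between coverslips's own z axis and vertical above 0.4 rad).
It also fails if it takes over 48 s, if anything falls off the work surface, if the arm or the gripper's body presses on something with over 40 N, if the wrist force passes 120 N, or if a joint passes its speed limit or range.

## Robot

A 6-joint arm with a two-finger parallel gripper is mounted at the origin on a cart in front of the work surface, level with it; the furniture and walls round the work are solid. World frame = base frame: x ahead of the robot, y to its left, z up, the work surface at z = 0. Lengths are in mm, angles in degrees, forces in N, time in s.
With the tool pointing down it reaches from about 350 to 850 mm from the base axis. Payload 8.1 kg.
Tool frame: the origin (TCP) lies midway between the tips of the shut fingers; the grasp point (between the pads) lies 19 mm behind it; z points along the fingers, y is the line along which they close (so a half turn about z gives the same grasp; the last joint's range is limited). The gripper opens to 85 mm and grips with 20 to 120 N. Pads are 22 mm wide; open, the fingers measure 114 mm over their backs; the gripper's body (76 mm by 85 mm) begins 54 mm behind the grasp point. The pads swing forward as they close: fully open they stand 13 mm farther back than shut.
Start: joints at [61.742, 7.471, 85.268, -0, 87.261, -4.893], TCP at [237.934, 550.811, 231.292] pointing down, gripper open.
Joint ranges: [-169.43, 169.43], [-51.17, 129.36], [1.28, 143.12], [-76.62, 256.62], [0, 156.53], [-152.29, 152.29]. Speed limits (degrees/s): [136.94, 136.94, 159.86, 180, 180, 180].

## Interface

Orientations are given as [roll, pitch, yaw] about the fixed x, y, z axes, in that order (R = Rz(yaw) Ry(pitch) Rx(roll)).
In Python, from bench import sense, snapshot, camera_params, hand_in, masks_of, pinpoint gives the robot as it stands.
- The arm moves only by the tool step_arm, never from a script. Its argument "targets" is a list of rows, each an object with "angular": the turn, a rotation vector about the tool's x, y, z scaled (see below), a list of three; "dp": the shift along the tool's x, y, z scaled (see below), a list of three; "fingers": the closure, from 0 (fully open) to 1 (shut). A call has exactly 8 rows; each row is the pose to reach, as a shift and turn from the pose commanded when the call began, along the tool's axes at that moment, turning the shorter way round; what a row does not reach only later rows make up. The controller multiplies each number of a shift by 0.2 m and each number of a turn by 180 degrees. A row lasts 1/8 s, in which the tool goes at most 62.5 mm and 10.7 degrees, less where a joint would pass 70% of its speed; a pose out of reach is approached as far as the arm can. A call with a number of a shift or a turn outside -1 to 1 is refused whole. A call with a gripper value outside its range is refused whole. The fingers move at their own pace and stop on an object; "newtons" is the grip in N (left out, the last holds). Time passes only in rows, so rows that repeat a pose let the fingers close, or fill a call up. It gives the time, the measured TCP pose, the force, the opening and the grip force at its end, in the units of the state.
- sense(): the state, without advancing time (a new reading comes with each control period).
- snapshot(name): name is "scene" or "side" or "wrist"; returns the picture (400x640x3 uint8, blue, green, red); there is no depth.
- camera_params(name): a dict with "vfov" (degrees; the focal length in pixels is half the picture's height over the tangent of half this angle, whatever the lens; pixels are square), "cx", "cy" (the principal point, pixels), "R" (3x3) and "t" (3): a world point X has camera coordinates R X + t. Camera axes: x right, y down, z forward; pixel columns grow to the right and rows downward; lengths in mm; the calibration is good to about 2 mm. A picture is of the moment at which its call begins: read the wrist's pose just before it. camera_params takes no time and is no camera call; for the wrist camera it gives the pose at the moment of the call.
- hand_in(): hands the job in; it is judged then, once.
Trained networks look in the newest picture that a camera, given by its name, has taken for a name from the list of things; names that differ only in an ending like _2 or _b are one class to them, and where a whole thing is asked for, a point or a joint stands for the part that bears it (a point fixed in the world has none). Each returns a list of dicts, best first, with "conf" (0 to 1); they miss things now and then, are a little off and sometimes report something else, mostly with a low value. They report only what shows in the picture. A call takes as long as a camera call.
- masks_of(camera, label): "pixels" (400x640 bool, what is visible of it) and "at" ([column, row] in pixels, amid what is visible of it).
- pinpoint(camera, label): "at" ([column, row] in pixels: a listed point, or the origin of a listed thing).
The state is a dict: "time": time; "joint_pos": joint angles; "qd": joint speeds; "joint_efforts": joint torques, N m; "tool_pos": TCP position; "tcp_rot": TCP orientation; "ft_force": force on the tool from outside, world axes, zero at the start; "wrist_torque": the same for the moment, N m; "finger_gap": finger opening in mm; "grip_force": force on a finger pad.
Only numpy, scipy, OpenCV 4.12 (cv2) and the standard library are available. Lean on these libraries where they do the work, as an engineer would, in place of code of your own. Each camera call takes 0.05 s, during which the arm holds its last target. There are 200 camera calls.

## Working session

There is one attempt and no reset: what is moved stays moved. The work goes in short steps, Python scripts to look and compute and a tool call to move; the robot and the scene stay as the last step left them, time stands still between calls to the robot, and variables do not carry over. Pictures are saved under pics/ and viewed, at most 12 in all, crops included, and the job is handed in when it is done.

Besides the shell and the picture viewer there is one more tool, called after ">>>" as name(argument=value, ...), one argument or row to a line, values as JSON. step_arm: Moves the arm, as the interface text tells. Its arguments: {"type":"object","properties":{"targets":{"type":"array","items":{"type":"object","properties":{"angular":{"type":"array","items":{"type":"number","minimum":-1,"maximum":1}},"dp":{"type":"array","items":{"type":"number","minimum":-1,"maximum":1}},"fingers":{"type":"number"}}}},"newtons":{"type":"number"}},"required":["targets"]}

```bash
mkdir -p pics && cat > h.py <<'E'
import numpy as np, cv2
from bench import *
from scipy.spatial.transform import Rotation as Ro
def ray(cam,px,P=None):
    P=P or camera_params(cam); f=200/np.tan(np.radians(P['vfov'])/2)
    R=np.array(P['R']);t=np.array(P['t'])
    d=R.T@np.array([(px[0]-P['cx'])/f,(px[1]-P['cy'])/f,1]); return -R.T@t,d
def atz(cam,px,z,P=None):
    c,d=ray(cam,px,P); return c+d*(z-c[2])/d[2]
def proj(cam,X,P=None):
    P=P or camera_params(cam); f=200/np.tan(np.radians(P['vfov'])/2)
    v=np.array(P['R'])@np.array(X)+np.array(P['t']); return np.array([P['cx'],P['cy']])+f*v[:2]/v[2]
def tri(obs):
    A=np.zeros((3,3));b=np.zeros(3)
    for cam,px in obs:
        c,d=ray(cam,px);d=d/np.linalg.norm(d);M=np.eye(3)-np.outer(d,d);A+=M;b+=M@c
    return np.linalg.solve(A,b)
E
python3 - <<'E'
from h import *
np.set_printoptions(precision=1,suppress=True)
s=sense();print(s['time'],s['tool_pos'],s['tcp_rot'],s['finger_gap'])
ims=[]
for c in ['scene','side']:
    im=snapshot(c); ims.append(im); cv2.imwrite(f'pics/{c}0.png',im)
    P=camera_params(c);print(c,P['vfov'],-np.array(P['R']).T@P['t'])
for l in ['cover_press','cover_hinge','bed_stop','reader','cassette','specimen_cup','dropper','coverslips']:
    o=[]
    for c in ['scene','side']:
        r=pinpoint(c,l)
        if r: o.append((c,r[0]['at']));print(l,c,np.array(r[0]['at']),r[0]['conf'])
    if len(o)==2:print('   tri',tri(o))
print(sense()['time'])
E
```

```text
0.0 [237.7 550.3 230.2] [-179.9   -0.   156.6] 85.2596052135444
scene 45.68961306493665 [-183.8  912.8  572.1]
side 48.69013882587042 [126.7 983.4 494. ]
cover_press scene [393.5 209.7] 0.68
cover_press side [316.3 212.3] 0.72
   tri [ 686.7 -304.  -393.1]
cover_hinge scene [307.1 202.3] 0.87
cover_hinge side [298.7 207.1] 0.75
   tri [440.4 346.1  47.9]
bed_stop scene [313.  212.9] 0.88
bed_stop side [304.5 218.2] 0.88
   tri [433.2 336.4  19.6]
reader scene [314.  217.9] 0.93
reader side [298.4 228.4] 0.95
   tri [460.4 309.2 -24.1]
cassette scene [332.3 218.7] 0.5
cassette side [329.6 218.8] 0.53
   tri [384.3 327.5  25.1]
specimen_cup scene [255.2 269.9] 0.94
specimen_cup side [286.  292.2] 0.61
   tri [370.4 537.6  20.5]
dropper scene [242.3 250.4] 0.82
dropper side [252.  276.6] 0.87
   tri [446.9 512.1   6.4]
coverslips scene [398.  204.6] 0.8
coverslips side [374.  196.3] 0.76
   tri [348.7 151.4  -6.5]
0.9
```

View pics/scene0.png

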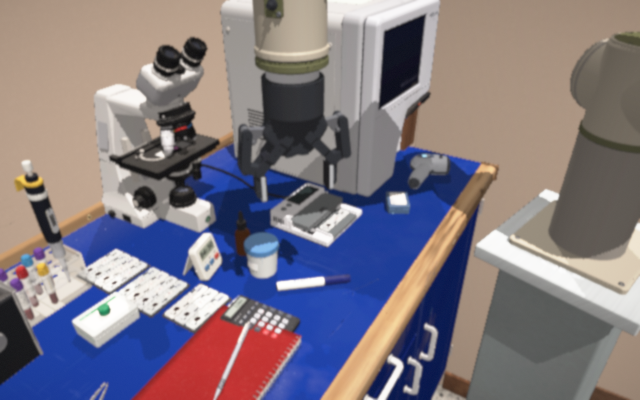

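View pics/side0.png

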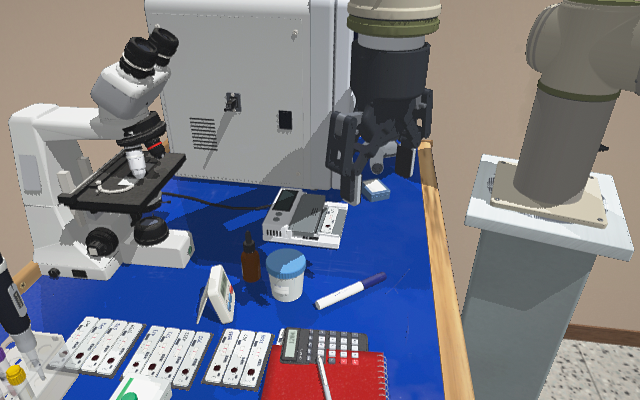

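The pictures show the reader at about (317,212) in the scene view and (305,215) in the side view. The cassette is on its robot side, the cup and bottle are at its left, and the coverslip box is at (398,203). Next I work out the move that takes the wrist camera over the reader.

```bash
cat >> h.py <<'E'
np.set_printoptions(precision=2,suppress=True)
def rel(p,rpy,s=None):
    s=s or sense(); R0=Ro.from_euler('xyz',s['tcp_rot'],degrees=True)
    d=R0.inv().apply(np.array(p)-s['tool_pos']); r=(R0.inv()*Ro.from_euler('xyz',rpy,degrees=True)).as_rotvec(degrees=True)
    print('dp',np.round(d/200,4),'ang',np.round(r/180,4),'mm',d)
E
python3 - <<'E'
from h import *
s=sense();R0=Ro.from_euler('xyz',s['tcp_rot'],degrees=True)
P=camera_params('wrist');R=np.array(P['R']);c=-R.T@P['t']
print('cam in tool',R0.inv().apply(c-s['tool_pos']),'axis',R0.inv().apply(R[2]),'right',R0.inv().apply(R[0]),P['vfov'])
for cam,l,z,px in [('scene','hinge',30,(307.1,202.3)),('side','hinge',30,(298.7,207.1)),('scene','stop',16,(313,212.9)),('side','stop',16,(304.5,218.2)),('scene','cas',16,(332.3,218.7)),('side','cas',16,(329.6,218.8)),('scene','reader',0,(314,217.9)),('side','reader',0,(298.4,228.4))]: print(cam,l,atz(cam,px,z))
rel([380,330,260],[180,0,180])
E
```

```text
cam in tool [  83.47   -0.31 -144.13] axis [-0.33 -0.    0.95] right [0. 1. 0.] 63.41172283517897
scene hinge [462.63 325.83  30.  ]
side hinge [452.37 321.7   30.  ]
scene stop [438.91 330.78  16.  ]
side stop [434.3  333.74  16.  ]
scene cas [394.51 316.86  16.  ]
side cas [388.81 315.75  16.  ]
scene reader [440.88 326.09   0.  ]
side reader [440.32 349.24   0.  ]
dp [-1.09 -0.73 -0.14] ang [ 0.    0.   -0.13] mm [-217.99 -146.36  -28.68]
```

>>> step_arm(
  targets=[
    {"dp": [-0.2,-0.13,-0.03],"angular": [0,0,-0.03],"fingers": 0.5},
    {"dp": [-0.4,-0.27,-0.06],"angular": [0,0,-0.06],"fingers": 0.5},
    {"dp": [-0.6,-0.4,-0.1],"angular": [0,0,-0.1],"fingers": 0.5},
    {"dp": [-0.8,-0.53,-0.14],"angular": [0,0,-0.13],"fingers": 0.5},
    {"dp": [-0.95,-0.65,-0.14],"angular": [0,0,-0.13],"fingers": 0.5},
    {"dp": [-1,-0.73,-0.14],"angular": [0,0,-0.13],"fingers": 0.5},
    {"dp": [-1,-0.73,-0.14],"angular": [0,0,-0.13],"fingers": 0.5},
    {"dp": [-1,-0.73,-0.14],"angular": [0,0,-0.13],"fingers": 0.5},
  ],
)

```text
time: 1.9
tool_pos: [363.1, 338.3, 259.3]
tcp_rot: [180.0, -0.0, -179.9]
ft_force: [-0.4, -0.1, -0.6]
finger_gap: 42.5
grip_force: 0.0
```

```bash
python3 - <<'E'
from h import *
s=sense();print(s['time'],s['tool_pos'],s['tcp_rot'],s['finger_gap'],s['ft_force'])
P=camera_params('wrist');im=snapshot('wrist');cv2.imwrite('pics/w1.png',im)
for l,z in [('cover_press',33),('cover_hinge',30),('bed_stop',16),('reader',0),('cassette',16),('coverslips',0),('specimen_cup',0)]:
    for r in pinpoint('wrist',l)[:1]: print(l,r['conf'],np.array(r['at']),atz('wrist',r['at'],z,P))
for l,z in [('cassette',21),('cover_press',33)]:
    r=masks_of('wrist',l)[0];m=r['pixels'].astype(np.uint8)
    b=cv2.boxPoints(cv2.minAreaRect(cv2.findNonZero(m)));print(l,r['conf'],m.sum())
    for p in b: print(p,atz('wrist',p,z,P))
E
```

```text
1.9 [363.09 338.27 259.27] [ 179.97   -0.01 -179.93] 42.450513756419326 [-0.44 -0.07 -0.57]
cover_press 0.77 [312.2 208.4] [418.66 331.3   33.  ]
cover_hinge 0.6 [313.7 228. ] [446.11 333.06  30.  ]
bed_stop 0.72 [309.3 216.4] [436.07 327.24  16.  ]
reader 0.85 [316.  222.3] [451.09 335.8    0.  ]
cassette 0.96 [301.2 180.3] [387.86 317.47  16.  ]
coverslips 0.75 [172.1 146.2] [348.64 156.18   0.  ]
specimen_cup 0.71 [452.2 170.7] [379.13 509.9    0.  ]
cassette 0.6 1145
[266.04 179.19] [385.17 274.75  21.  ]
[334.31 165.54] [367.91 357.92  21.  ]
[337.65 182.27] [388.86 362.43  21.  ]
[269.38 195.92] [406.72 277.85  21.  ]
cover_press 0.82 4059
[251.97 208.33] [418.75 257.72  33.  ]
[359.39 184.69] [388.36 387.62  33.  ]
[367.95 223.59] [438.63 400.47  33.  ]
[260.53 247.22] [471.68 265.27  33.  ]
```

View pics/w1.png

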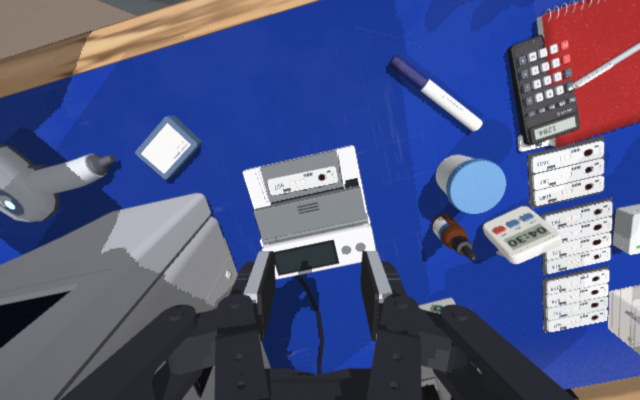

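```bash
python3 - <<'E'
import cv2
im=cv2.imread('pics/w1.png')[135:285,230:390];cv2.imwrite('pics/w1c.png',cv2.resize(im,None,fx=4,fy=4,interpolation=cv2.INTER_CUBIC))
E
```

```text
(no output)
```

View pics/w1c.png

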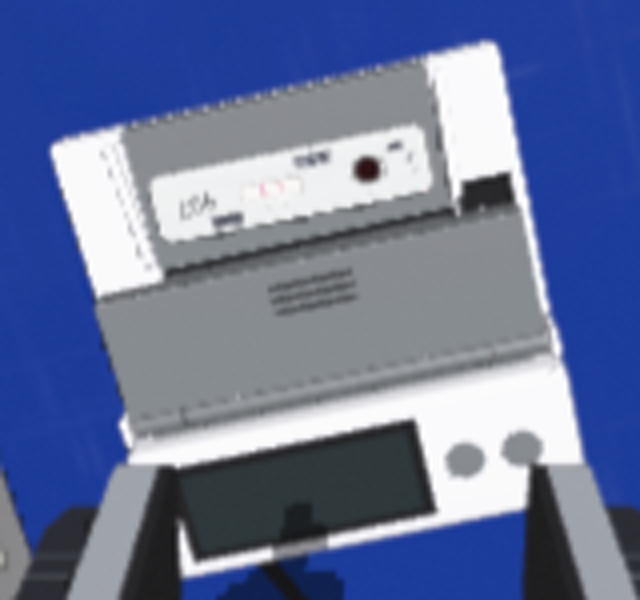

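```bash
cat > fit.py <<'E'
from h import *
from scipy.optimize import least_squares
def fit(P,pts,uv,x0):
    pts=np.array(pts,float);uv=np.array(uv,float)
    def W(q):
        c,s=np.cos(q[2]),np.sin(q[2]);return np.c_[q[0]+c*pts[:,0]-s*pts[:,1],q[1]+s*pts[:,0]+c*pts[:,1],pts[:,2]]
    f=lambda q:np.concatenate([proj('wrist',X,P)-u for X,u in zip(W(q),uv)])
    r=least_squares(f,x0,loss='soft_l1',f_scale=1,x_scale=[10,10,.1]);return r.x,r.fun.reshape(-1,2)
def world(q,x,y):
    c,s=np.cos(q[2]),np.sin(q[2]);return np.array([q[0]+c*x-s*y,q[1]+s*x+c*y])
def local(q,X):
    c,s=np.cos(q[2]),np.sin(q[2]);d=np.array(X)[:2]-q[:2];return np.array([c*d[0]+s*d[1],-s*d[0]+c*d[1]])
E
python3 - <<'E'
from fit import *
P=camera_params('wrist')
cr=lambda a:np.array(a)/4+[230,135]
q,r=fit(P,[(-37,-66,33),(-37,66,33),(6,-66,32),(6,66,32),(-84,-70,21),(-84,70,21)],cr([(99,298),(517,207),(140,430),(555,350),(52,146),(497,40)]),[437,332,.22])
print('reader',q[:2],np.degrees(q[2]));print(r)
k,r=fit(P,[(-10.5,-43,21),(-10.5,43,21),(10.5,43,21),(10.5,-43,21)],cr([(150,180),(419,124),(433,190),(165,243)]),[388,318,.22])
print('cas',k[:2],np.degrees(k[2]));print(r)
print('cas in reader',local(q,k),'press',world(q,-27,0))
for n in ['press 0.77 418.7 331.3','hinge 446.1 333.1','stop 436.1 327.2']: print(n,local(q,[float(v) for v in n.split()[-2:]]))
E
```

```text
reader [442.49 332.96] 13.388566689167556
[[ 0.03  0.8 ]
 [ 1.55 -0.14]
 [-0.22 -1.66]
 [-1.55 -3.73]
 [-0.81  0.77]
 [ 1.16  0.85]]
cas [388.07 318.73] 11.965568898224046
[[-0.98  0.05]
 [ 0.79 -0.05]
 [ 0.5  -0.15]
 [-0.42  0.24]]
cas in reader [-56.24  -1.24] press [416.22 326.71]
press 0.77 418.7 331.3 [-23.53   3.89]
hinge 446.1 333.1 [ 3.55 -0.7 ]
stop 436.1 327.2 [-7.55 -4.12]
```

```bash
python3 - <<'E'
from h import *
rel([410.4,325.3,45],[180,0,-166.6])
print(sense()['time'])
E
```

```text
dp [-0.23 -0.06  1.07] ang [-0.   -0.   -0.07] mm [-46.85 -12.31 214.25]
2.4
```

>>> step_arm(
  targets=[
    {"dp": [-0.08,-0.02,0.1],"angular": [0,0,-0.03],"fingers": 1},
    {"dp": [-0.16,-0.04,0.3],"angular": [0,0,-0.05],"fingers": 1},
    {"dp": [-0.23,-0.06,0.5],"angular": [0,0,-0.074],"fingers": 1},
    {"dp": [-0.235,-0.06,0.7],"angular": [0,0,-0.074],"fingers": 1},
    {"dp": [-0.235,-0.06,0.85],"angular": [0,0,-0.074],"fingers": 1},
    {"dp": [-0.235,-0.06,0.95],"angular": [0,0,-0.074],"fingers": 1},
    {"dp": [-0.235,-0.06,1],"angular": [0,0,-0.074],"fingers": 1},
    {"dp": [-0.235,-0.06,1],"angular": [0,0,-0.074],"fingers": 1},
  ],
)

```text
time: 3.4
tool_pos: [410.3, 325.3, 58.9]
tcp_rot: [-180.0, -0.1, -166.6]
ft_force: [0.1, -0.3, -0.5]
finger_gap: -0.0
grip_force: 0.0
```

```bash
python3 - <<'E'
from h import *
s=sense();print(s['time'],s['tool_pos'],s['tcp_rot'],s['finger_gap'],s['ft_force'])
im=snapshot('wrist');cv2.imwrite('pics/w2.png',im)
rel([410.4,325.3,34],[180,0,-166.6])
E
```

```text
3.4 [410.31 325.32  58.92] [-179.98   -0.06 -166.64] -0.016260372949000502 [ 0.07 -0.31 -0.5 ]
dp [ 0.   -0.    0.13] ang [ 0.  0. -0.] mm [ 0.58 -0.25 25.78]
```

View pics/w2.png

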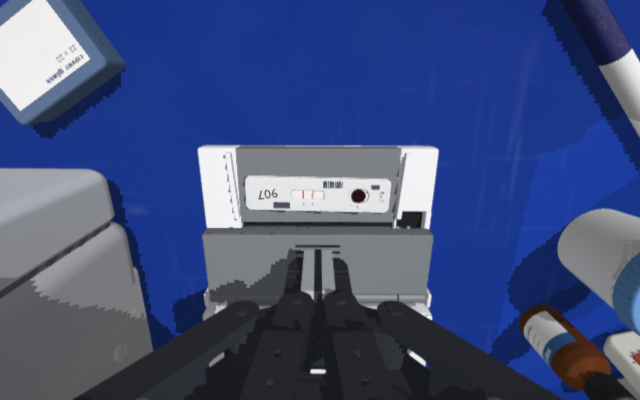

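The reader is now square in the view: front edge at row 147, columns 198 to 438, and cover front edge at row 229. The cassette spans columns 246 to 391, rows 177 to 211, and the fingertips are over the ribs. I refit the pose from this closer view.

```bash
python3 - <<'E'
from fit import *
P=camera_params('wrist')
q,r=fit(P,[(-37,-66,33),(-37,66,33),(-84,-70,21),(-84,70,21)],[(204,229.5),(433,229.5),(198,147),(438,147)],[442,333,.23])
print('reader',q[:2],np.degrees(q[2]));print(r)
k,r=fit(P,[(-10.5,-43,21),(-10.5,43,21),(10.5,43,21),(10.5,-43,21)],[(247,177),(390,178),(391,212.5),(245,210)],[388,318,.22])
print('cas',k[:2],np.degrees(k[2]));print(r)
print('cas in reader',local(q,k),'tcp',local(q,sense()['tool_pos']))
E
```

```text
reader [441.45 333.02] 13.440738199821476
[[ 0.24  1.45]
 [-0.26  1.47]
 [-3.27 -0.83]
 [ 4.29 -0.86]]
cas [387.85 320.12] 12.724170646114986
[[-2.15 -0.3 ]
 [ 2.1   0.48]
 [-1.92 -0.51]
 [ 1.96  0.33]]
cas in reader [-55.12  -0.08] tcp [-31.42  -0.04]
```

>>> step_arm(
  targets=[
    {"dp": [0,0,0.04],"fingers": 1},
    {"dp": [0,0,0.08],"fingers": 1},
    {"dp": [0,0,0.11],"fingers": 1},
    {"dp": [0,0,0.125],"fingers": 1},
    {"dp": [0,0,0.135],"fingers": 1},
    {"dp": [0,0,0.14],"fingers": 1},
    {"dp": [0,0,0.14],"fingers": 1},
    {"dp": [0,0,0.14],"fingers": 1},
  ],
)

```text
validation failed for argument at $.ta...
```

>>> step_arm(
  targets=[
    {"dp": [0,0,0.04],"angular": [0,0,0],"fingers": 1},
    {"dp": [0,0,0.08],"angular": [0,0,0],"fingers": 1},
    {"dp": [0,0,0.11],"angular": [0,0,0],"fingers": 1},
    {"dp": [0,0,0.125],"angular": [0,0,0],"fingers": 1},
    {"dp": [0,0,0.135],"angular": [0,0,0],"fingers": 1},
    {"dp": [0,0,0.14],"angular": [0,0,0],"fingers": 1},
    {"dp": [0,0,0.14],"angular": [0,0,0],"fingers": 1},
    {"dp": [0,0,0.14],"angular": [0,0,0],"fingers": 1},
  ],
)

```text
time: 4.45
tool_pos: [410.8, 325.6, 31.5]
tcp_rot: [180.0, 0.0, -166.6]
ft_force: [-2.0, -0.0, 0.3]
finger_gap: 0.1
grip_force: 0.2
```

>>> step_arm(
  targets=[
    {"dp": [0,0,0.005],"angular": [0,0,0],"fingers": 1},
    {"dp": [0,0,0.005],"angular": [0,0,0],"fingers": 1},
    {"dp": [0,0,0.01],"angular": [0,0,0],"fingers": 1},
    {"dp": [0,0,0.01],"angular": [0,0,0],"fingers": 1},
    {"dp": [0,0,0.015],"angular": [0,0,0],"fingers": 1},
    {"dp": [0,0,0.015],"angular": [0,0,0],"fingers": 1},
    {"dp": [0,0,0.015],"angular": [0,0,0],"fingers": 1},
    {"dp": [0,0,0.015],"angular": [0,0,0],"fingers": 1},
  ],
)

```text
time: 5.45
tool_pos: [410.8, 325.6, 28.7]
tcp_rot: [180.0, 0.0, -166.6]
ft_force: [-1.9, -1.2, 4.8]
finger_gap: -0.2
grip_force: 2.7
```

>>> step_arm(
  targets=[
    {"dp": [0,0,0.005],"angular": [0,0,0],"fingers": 1},
    {"dp": [0,0,0.005],"angular": [0,0,0],"fingers": 1},
    {"dp": [0,0,0.01],"angular": [0,0,0],"fingers": 1},
    {"dp": [0,0,0.01],"angular": [0,0,0],"fingers": 1},
    {"dp": [0,0,0.01],"angular": [0,0,0],"fingers": 1},
    {"dp": [0,0,0.01],"angular": [0,0,0],"fingers": 1},
    {"dp": [0,0,0.01],"angular": [0,0,0],"fingers": 1},
    {"dp": [0,0,0.01],"angular": [0,0,0],"fingers": 1},
  ],
)

```text
time: 6.45
tool_pos: [411.0, 325.7, 27.6]
tcp_rot: [180.0, 0.0, -166.6]
ft_force: [-5.8, -4.4, 13.3]
finger_gap: -0.0
grip_force: 7.6
```

>>> step_arm(
  targets=[
    {"dp": [0,0,-0.1],"angular": [0,0,0],"fingers": 1},
    {"dp": [0.05,0,-0.3],"angular": [0,0,0],"fingers": 1},
    {"dp": [0.15,0,-0.45],"angular": [0,0,0],"fingers": 1},
    {"dp": [0.28,0,-0.5],"angular": [0,0,0],"fingers": 1},
    {"dp": [0.28,0,-0.5],"angular": [0,0,0],"fingers": 1},
    {"dp": [0.28,0,-0.5],"angular": [0,0,0],"fingers": 0.5},
    {"dp": [0.28,0,-0.5],"angular": [0,0,0],"fingers": 0.5},
    {"dp": [0.28,0,-0.5],"angular": [0,0,0],"fingers": 0.5},
  ],
)

```text
time: 7.45
tool_pos: [356.3, 312.4, 125.7]
tcp_rot: [-180.0, -0.1, -166.7]
ft_force: [0.3, 0.1, -0.2]
finger_gap: 42.6
grip_force: 0.0
```

>>> step_arm(
  targets=[
    {"dp": [0,0,0],"angular": [0,0,0],"fingers": 0.5},
    {"dp": [0,0,0],"angular": [0,0,0],"fingers": 0.5},
    {"dp": [0,0,0],"angular": [0,0,0],"fingers": 0.5},
    {"dp": [0,0,0],"angular": [0,0,0],"fingers": 0.5},
    {"dp": [0,0,0],"angular": [0,0,0],"fingers": 0.5},
    {"dp": [0,0,0],"angular": [0,0,0],"fingers": 0.5},
    {"dp": [0,0,0],"angular": [0,0,0],"fingers": 0.5},
    {"dp": [0,0,0],"angular": [0,0,0],"fingers": 0.5},
  ],
)

```text
time: 8.45
tool_pos: [356.2, 312.6, 126.3]
tcp_rot: [-180.0, -0.0, -166.6]
ft_force: [0.2, 0.9, 0.0]
finger_gap: 43.3
grip_force: 0.0
```

```bash
python3 - <<'E'
from h import *
s=sense();print(s['time'],s['tool_pos'],s['tcp_rot'],s['finger_gap'],s['ft_force'])
im=snapshot('wrist');cv2.imwrite('pics/w3.png',im)
E
```

```text
8.45 [356.16 312.55 126.3 ] [-180.     -0.   -166.65] 43.289541173731344 [0.17 0.88 0.04]
```

View pics/w3.png

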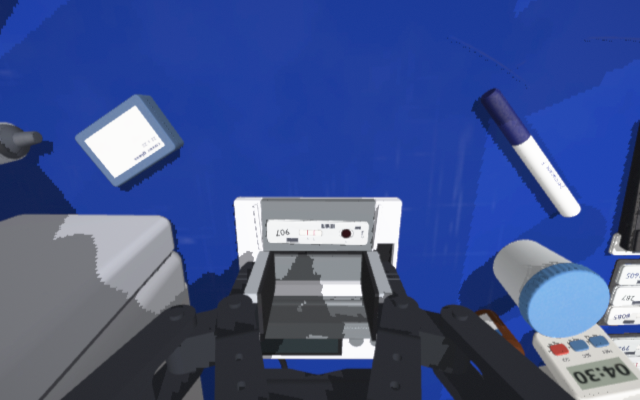

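The cover has swung up: the bed and stop are visible behind the cassette, which is still on the ledge at about (317,233). I close the fingers and go down in front of it.

>>> step_arm(
  targets=[
    {"dp": [0,0,0],"angular": [0,0,0],"fingers": 1},
    {"dp": [0,0,0.1],"angular": [0,0,0],"fingers": 1},
    {"dp": [0,0,0.25],"angular": [0,0,0],"fingers": 1},
    {"dp": [0,0,0.4],"angular": [0,0,0],"fingers": 1},
    {"dp": [0,0,0.48],"angular": [0,0,0],"fingers": 1},
    {"dp": [0,0,0.52],"angular": [0,0,0],"fingers": 1},
    {"dp": [0,0,0.54],"angular": [0,0,0],"fingers": 1},
    {"dp": [0,0,0.54],"angular": [0,0,0],"fingers": 1},
  ],
)

```text
time: 9.5
tool_pos: [356.6, 312.9, 18.9]
tcp_rot: [180.0, 0.0, -166.6]
ft_force: [0.7, 0.5, 0.1]
finger_gap: -0.1
grip_force: 0.0
```

```bash
python3 - <<'E'
from fit import *
s=sense();print(s['time'],s['tool_pos'],s['ft_force'])
q=[441.45,333.0,np.radians(13.42)]
print('tcp',local(q,s['tool_pos']))
im=snapshot('wrist');s2=snapshot('side')
a=cv2.resize(im[150:350,200:440],None,fx=2.5,fy=2.5);b=cv2.resize(s2[170:260,240:370],None,fx=600*.4/90*.75,fy=600*.4/90*.75)
out=np.zeros((max(a.shape[0],b.shape[0]),800,3),np.uint8);out[:a.shape[0],:a.shape[1]]=a;w=min(200,b.shape[1]);out[:b.shape[0],600:600+w]=b[:,:w]
cv2.imwrite('pics/w4.png',out)
E
```

```text
9.5 [356.59 312.9   18.88] [0.72 0.51 0.07]
tcp [-87.2    0.14]
```

View pics/w4.png

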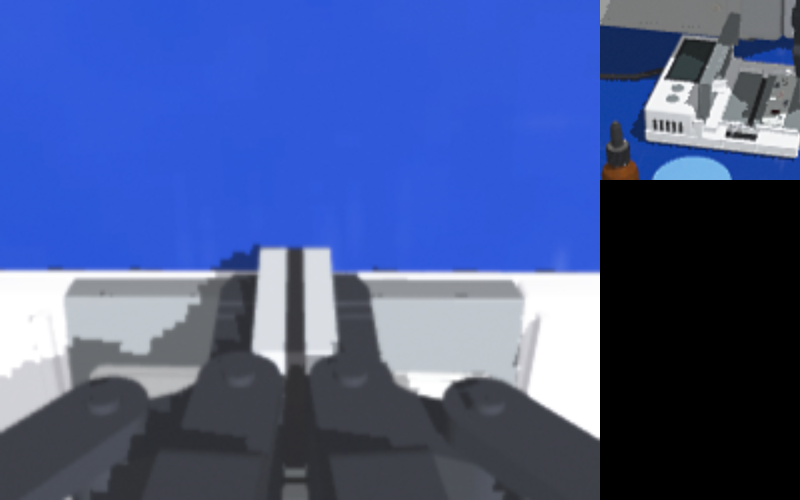

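The side view shows the cover upright, and the fingertip is in front of the cassette. I lower it a little and push.

>>> step_arm(
  targets=[
    {"dp": [0,0,0.007],"angular": [0,0,0],"fingers": 1},
    {"dp": [-0.03,0,0.007],"angular": [0,0,0],"fingers": 1},
    {"dp": [-0.06,0,0.007],"angular": [0,0,0],"fingers": 1},
    {"dp": [-0.09,0,0.007],"angular": [0,0,0],"fingers": 1},
    {"dp": [-0.12,0,0.007],"angular": [0,0,0],"fingers": 1},
    {"dp": [-0.15,0,0.007],"angular": [0,0,0],"fingers": 1},
    {"dp": [-0.18,0,0.007],"angular": [0,0,0],"fingers": 1},
    {"dp": [-0.18,0,0.007],"angular": [0,0,0],"fingers": 1},
  ],
)

```text
time: 10.6
tool_pos: [391.7, 321.0, 16.9]
tcp_rot: [180.0, 0.0, -166.7]
ft_force: [0.5, 0.5, 0.3]
finger_gap: -0.1
grip_force: 0.0
```

```bash
python3 - <<'E'
from fit import *
s=sense();print(s['time'],s['tool_pos'],s['ft_force'])
q=[441.45,333.0,np.radians(13.42)]
print('tcp',local(q,s['tool_pos']))
im=snapshot('wrist')
cv2.imwrite('pics/w5.png',cv2.resize(im[180:380,200:440],None,fx=3,fy=3))
E
```

```text
10.6 [391.68 320.97  16.94] [0.47 0.49 0.33]
tcp [-51.2   -0.15]
```

View pics/w5.png

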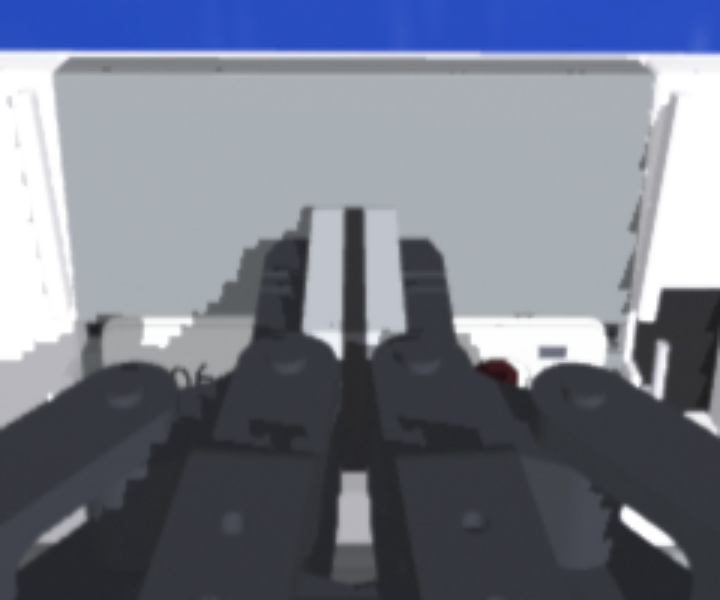

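The cassette's front edge lies square across the bed at crop row 320. I keep pushing to the stop.

>>> step_arm(
  targets=[
    {"dp": [-0.015,0,0],"angular": [0,0,0],"fingers": 1},
    {"dp": [-0.03,0,0],"angular": [0,0,0],"fingers": 1},
    {"dp": [-0.04,0,0],"angular": [0,0,0],"fingers": 1},
    {"dp": [-0.045,0,0],"angular": [0,0,0],"fingers": 1},
    {"dp": [-0.05,0,0],"angular": [0,0,0],"fingers": 1},
    {"dp": [-0.055,0,0],"angular": [0,0,0],"fingers": 1},
    {"dp": [-0.055,0,0],"angular": [0,0,0],"fingers": 1},
    {"dp": [-0.055,0,0],"angular": [0,0,0],"fingers": 1},
  ],
)

```text
time: 11.65
tool_pos: [401.9, 323.4, 16.9]
tcp_rot: [-180.0, -0.0, -166.6]
ft_force: [0.9, 0.2, -0.4]
finger_gap: 0.0
grip_force: 0.0
```

>>> step_arm(
  targets=[
    {"dp": [-0.003,0,0],"angular": [0,0,0],"fingers": 1},
    {"dp": [-0.005,0,0],"angular": [0,0,0],"fingers": 1},
    {"dp": [-0.008,0,0],"angular": [0,0,0],"fingers": 1},
    {"dp": [-0.01,0,0],"angular": [0,0,0],"fingers": 1},
    {"dp": [-0.012,0,0],"angular": [0,0,0],"fingers": 1},
    {"dp": [-0.015,0,0],"angular": [0,0,0],"fingers": 1},
    {"dp": [-0.015,0,0],"angular": [0,0,0],"fingers": 1},
    {"dp": [-0.015,0,0],"angular": [0,0,0],"fingers": 1},
  ],
)

```text
time: 12.65
tool_pos: [403.9, 323.9, 16.7]
tcp_rot: [-180.0, -0.1, -166.6]
ft_force: [-4.7, -1.4, 3.6]
finger_gap: 0.0
grip_force: 2.9
```

Contact force shows the cassette is against the stop. I back off and rise, then check the cassette and the clearance to the analyzer box.

>>> step_arm(
  targets=[
    {"dp": [0.03,0,0],"angular": [0,0,0],"fingers": 1},
    {"dp": [0.15,0,0],"angular": [0,0,0],"fingers": 1},
    {"dp": [0.2,0,-0.1],"angular": [0,0,0],"fingers": 1},
    {"dp": [0.2,0,-0.3],"angular": [0,0,0],"fingers": 1},
    {"dp": [0.2,0,-0.5],"angular": [0,0,0],"fingers": 1},
    {"dp": [0.2,0,-0.6],"angular": [0,0,0],"fingers": 1},
    {"dp": [0.2,0,-0.6],"angular": [0,0,0],"fingers": 1},
    {"dp": [0.2,0,-0.6],"angular": [0,0,0],"fingers": 1},
  ],
)

```text
time: 13.65
tool_pos: [365.4, 314.5, 135.7]
tcp_rot: [-180.0, -0.1, -166.6]
ft_force: [0.3, -0.2, 0.3]
finger_gap: 0.1
grip_force: 0.0
```

```bash
python3 - <<'E'
from fit import *
s=sense();print(s['time'],s['tool_pos'],s['ft_force'])
q=[441.45,333.0,np.radians(13.42)]
print('tcp',local(q,s['tool_pos']))
im=snapshot('wrist')
cv2.imwrite('pics/w6.png',im[:,:])
for n,p in [('a',(360,190)),('b',(470,150)),('c',(410,160))]: print(n,atz('scene',p,0))
for p in [(340,188)]: print('side',atz('side',p,0))
P=camera_params('wrist')
for l,z in [('cassette',16),('bed_stop',16),('cover_hinge',30)]:
    for r in pinpoint('wrist',l)[:1]: X=atz('wrist',r['at'],z,P);print(l,r['conf'],r['at'],local(q,X))
for x in (-29,-8): print(x,[proj('wrist',[*world(q,x,y),21],P) for y in (-43,43)])
E
```

```text
13.65 [365.39 314.5  135.73] [ 0.3  -0.18  0.28]
tcp [-78.28  -0.34]
a [451.75 164.91   0.  ]
b [ 386.96 -218.24    0.  ]
c [465.12 -48.93   0.  ]
side [423.38 168.04   0.  ]
cassette 0.77 [316.4, 257.2] [-15.9   -2.22]
-29 [array([270.47, 246.83]), array([367.25, 246.92])]
-8 [array([271.55, 267.58]), array([366.11, 267.68])]
```

View pics/w6.png

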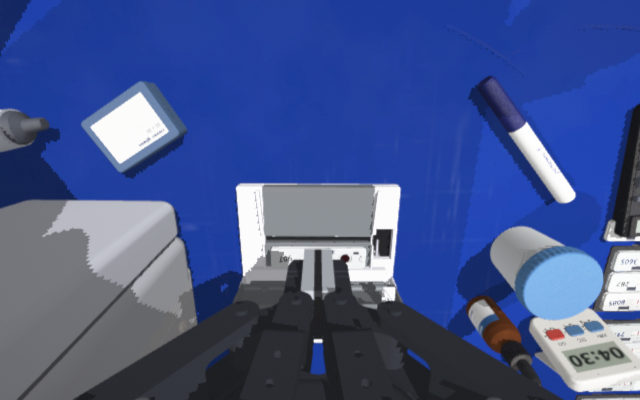

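The cassette sits at rows 246 to 268, where its home pose projects. The analyzer's face is about 165 mm from the tool path. Next I move behind the open cover.

>>> step_arm(
  targets=[
    {"dp": [-0.15,0,0],"angular": [0,0,0],"fingers": 1},
    {"dp": [-0.3,0,0],"angular": [0,0,0],"fingers": 1},
    {"dp": [-0.45,0,0],"angular": [0,0,0],"fingers": 1},
    {"dp": [-0.55,0,0.02],"angular": [0,0,0],"fingers": 1},
    {"dp": [-0.55,0,0.15],"angular": [0,0,0],"fingers": 1},
    {"dp": [-0.55,0,0.3],"angular": [0,0,0],"fingers": 1},
    {"dp": [-0.55,0,0.38],"angular": [0,0,0],"fingers": 1},
    {"dp": [-0.55,0,0.38],"angular": [0,0,0],"fingers": 1},
  ],
)

```text
time: 14.85
tool_pos: [471.6, 339.5, 59.0]
tcp_rot: [-179.9, -0.2, -166.6]
ft_force: [0.5, -1.0, 0.2]
finger_gap: -0.2
grip_force: 0.0
```

```bash
python3 - <<'E'
from fit import *
s=sense();print(s['time'],s['tool_pos'],s['ft_force'])
q=[441.45,333.0,np.radians(13.42)]
l=local(q,s['tool_pos']);print('tcp',l)
for x,z in [(18,60),(3.6,59),(-7,54),(-17,45.5),(-22.6,36.5),(-27,33),(-31,30)]: print(x,z,np.round([-(x-l[0])/200*-1*-1,0,(s['tool_pos'][2]-z)/200],3))
im=snapshot('side');cv2.imwrite('pics/s2.png',cv2.resize(im[110:260,230:390],None,fx=4,fy=4))
E
```

```text
14.85 [471.62 339.5   59.04] [ 0.51 -1.04  0.22]
tcp [30.85 -0.67]
18 60 [ 0.06  0.   -0.01]
3.6 59 [0.14 0.   0.  ]
-7 54 [0.19 0.   0.03]
-17 45.5 [0.24 0.   0.07]
-22.6 36.5 [0.27 0.   0.11]
-27 33 [0.29 0.   0.13]
-31 30 [0.31 0.   0.14]
```

View pics/s2.png

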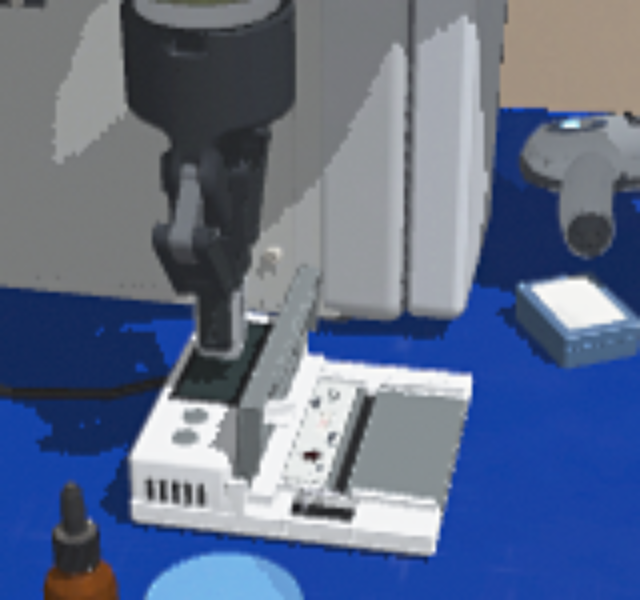

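The fingers are behind the upright cover (crop (220,345)), and the cassette is home in the bed. I swing the cover down along the arc.

>>> step_arm(
  targets=[
    {"dp": [0.03,0,0],"angular": [0,0,0],"fingers": 1},
    {"dp": [0.065,0,0],"angular": [0,0,0],"fingers": 1},
    {"dp": [0.1,0,0],"angular": [0,0,0],"fingers": 1},
    {"dp": [0.14,0,0],"angular": [0,0,0],"fingers": 1},
    {"dp": [0.165,0,0.01],"angular": [0,0,0],"fingers": 1},
    {"dp": [0.19,0,0.025],"angular": [0,0,0],"fingers": 1},
    {"dp": [0.215,0,0.045],"angular": [0,0,0],"fingers": 1},
    {"dp": [0.24,0,0.07],"angular": [0,0,0],"fingers": 1},
  ],
)

```text
time: 15.9
tool_pos: [426.0, 329.1, 46.6]
tcp_rot: [-180.0, 0.0, -166.6]
ft_force: [0.6, 0.2, 0.8]
finger_gap: 0.1
grip_force: 0.4
```

>>> step_arm(
  targets=[
    {"dp": [0.01,0,0.015],"angular": [0,0,0],"fingers": 1},
    {"dp": [0.025,0,0.035],"angular": [0,0,0],"fingers": 1},
    {"dp": [0.035,0,0.05],"angular": [0,0,0],"fingers": 1},
    {"dp": [0.05,0,0.06],"angular": [0,0,0],"fingers": 1},
    {"dp": [0.06,0,0.065],"angular": [0,0,0],"fingers": 1},
    {"dp": [0.07,0,0.065],"angular": [0,0,0],"fingers": 1},
    {"dp": [0.07,0,0.065],"angular": [0,0,0],"fingers": 1},
    {"dp": [0.07,0,0.065],"angular": [0,0,0],"fingers": 1},
  ],
)

```text
time: 16.9
tool_pos: [412.3, 325.9, 33.8]
tcp_rot: [-180.0, -0.0, -166.6]
ft_force: [-0.6, -1.2, 0.6]
finger_gap: -0.1
grip_force: 0.3
```

```bash
python3 - <<'E'
from fit import *
s=sense();print(s['time'],s['tool_pos'],s['ft_force'])
q=[441.45,333.0,np.radians(13.42)]
print('tcp',local(q,s['tool_pos']))
im=snapshot('side');cv2.imwrite('pics/s3.png',cv2.resize(im[110:260,230:390],None,fx=4,fy=4))
E
```

```text
16.9 [412.33 325.87  33.79] [-0.62 -1.24  0.61]
tcp [-29.98  -0.18]
```

View pics/s3.png

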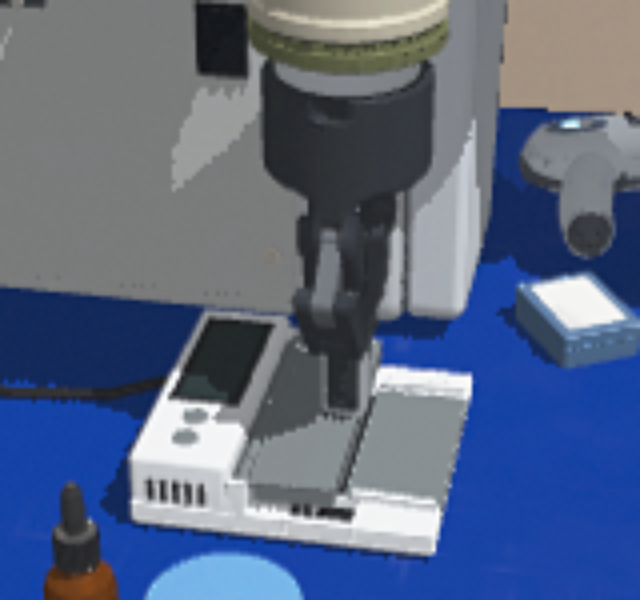

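The cover is down and nearly level under the fingertip (crop (340,400)). I press it to its stop, as in the first press.

>>> step_arm(
  targets=[
    {"dp": [0.005,0,0.005],"angular": [0,0,0],"fingers": 1},
    {"dp": [0.005,0,0.01],"angular": [0,0,0],"fingers": 1},
    {"dp": [0.005,0,0.015],"angular": [0,0,0],"fingers": 1},
    {"dp": [0.005,0,0.02],"angular": [0,0,0],"fingers": 1},
    {"dp": [0.005,0,0.025],"angular": [0,0,0],"fingers": 1},
    {"dp": [0.005,0,0.03],"angular": [0,0,0],"fingers": 1},
    {"dp": [0.005,0,0.035],"angular": [0,0,0],"fingers": 1},
    {"dp": [0.005,0,0.035],"angular": [0,0,0],"fingers": 1},
  ],
)

```text
time: 17.95
tool_pos: [411.7, 325.9, 27.9]
tcp_rot: [-180.0, -0.0, -166.6]
ft_force: [-5.2, -3.1, 12.5]
finger_gap: -0.0
grip_force: 6.9
```

>>> step_arm(
  targets=[
    {"dp": [0,0,0.003],"angular": [0,0,0],"fingers": 1},
    {"dp": [0,0,0.003],"angular": [0,0,0],"fingers": 1},
    {"dp": [0,0,0.003],"angular": [0,0,0],"fingers": 1},
    {"dp": [0,0,-0.02],"angular": [0,0,0],"fingers": 1},
    {"dp": [0,0,-0.1],"angular": [0,0,0],"fingers": 1},
    {"dp": [0,0,-0.3],"angular": [0,0,0],"fingers": 1},
    {"dp": [0.1,0,-0.5],"angular": [0,0,0],"fingers": 1},
    {"dp": [0.25,0,-0.55],"angular": [0,0,0],"fingers": 1},
  ],
)

```text
time: 18.95
tool_pos: [364.6, 315.3, 141.1]
tcp_rot: [179.9, 0.3, -166.7]
ft_force: [-0.8, 0.1, 0.2]
finger_gap: 0.1
grip_force: 0.0
```

>>> step_arm(
  targets=[
    {"dp": [0.1,0,-0.05],"angular": [0,0,0],"fingers": 1},
    {"dp": [0.1,0,-0.05],"angular": [0,0,0],"fingers": 1},
    {"dp": [0.1,0,-0.05],"angular": [0,0,0],"fingers": 1},
    {"dp": [0.1,0,-0.05],"angular": [0,0,0],"fingers": 1},
    {"dp": [0.1,0,-0.05],"angular": [0,0,0],"fingers": 1},
    {"dp": [0.1,0,-0.05],"angular": [0,0,0],"fingers": 1},
    {"dp": [0.1,0,-0.05],"angular": [0,0,0],"fingers": 1},
    {"dp": [0.1,0,-0.05],"angular": [0,0,0],"fingers": 1},
  ],
)

```text
time: 19.95
tool_pos: [343.5, 309.5, 146.9]
tcp_rot: [-180.0, -0.0, -166.6]
ft_force: [-0.3, 0.1, 0.1]
finger_gap: 0.5
grip_force: 0.0
```

```bash
python3 - <<'E'
from fit import *
s=sense();print(s['time'],s['tool_pos'],s['ft_force'])
im=snapshot('side');cv2.imwrite('pics/s4.png',cv2.resize(im[110:260,230:390],None,fx=4,fy=4))
E
```

```text
19.95 [343.52 309.53 146.86] [-0.25  0.15  0.07]
```

View pics/s4.png

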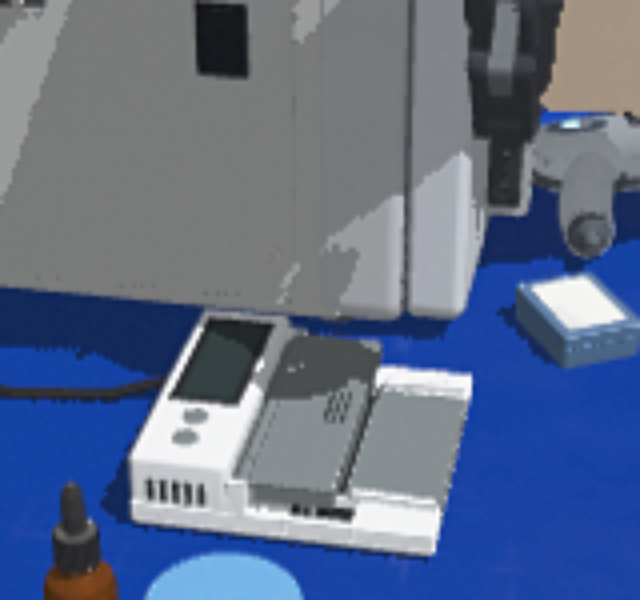

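The cover stays flat and latched over the bed with nothing touching it, and the cup, bottle and box have not moved.

```bash
python3 -c "
from bench import hand_in
print(hand_in())"
```

```text
the job is handed in; nothing more can be done
None
```

I handed the job in at about 20 s: the cover popped open, the cassette was pushed home against the stop, and the cover was pressed shut and stayed latched; the cup, bottle and box were not touched, and no verdict came back.

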